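# Tip a circuit board into its test fixture and clamp it

## Robot

A 6-joint arm with a two-finger parallel gripper is mounted at the origin on the work surface. World frame = base frame: x ahead of the robot, y to its left, z up, the work surface at z = 0. Lengths are in mm, angles in degrees, forces in N, time in s.
With the tool pointing down it reaches from about 300 to 850 mm from the base axis. Payload 4.2 kg.
Tool frame: the origin (TCP) lies midway between the tips of the shut fingers; the grasp point (between the pads) lies 19 mm behind it; z points along the fingers, y is the line along which they close (so a half turn about z gives the same grasp; the last joint's range is limited). The gripper opens to 91 mm and grips with 3 to 60 N. Pads are 32 mm wide; open, the fingers measure 118 mm over their backs; the gripper's body (76 mm by 178 mm) begins 60 mm behind the grasp point.
Start: joints at [65.776, 18.312, 89.639, -0, 72.044, -1.146], TCP at [225.401, 528.997, 213.976] pointing down, gripper open.
Joint ranges: [-177.97, 177.97], [-48.28, 115.42], [12.27, 149.76], [-77.06, 257.06], [2.81, 150.46], [-146.56, 146.56]. Speed limits (degrees/s): [147.25, 147.25, 180, 180, 180, 180].

## Interface

Orientations are given as [roll, pitch, yaw] about the fixed x, y, z axes, in that order (R = Rz(yaw) Ry(pitch) Rx(roll)).
In Python, from workcell import state, grab_frame, camera_model, workorder gives the robot as it stands.
- The arm moves only by the tool carry_out, never from a script. Its argument "commands" is a list of rows, each a list of 7 numbers: the turn, a rotation vector about the tool's x, y, z in degrees, then the shift along the tool's x, y, z in mm, then the opening, from -1 (shut) to 1 (fully open). In form: [[ax, ay, az, dx, dy, dz, hand], ...]. A call has 1 to 20 rows; each row is the pose to reach, as a shift and turn from the pose commanded when the call began, along the tool's axes at that moment; what a row does not reach only later rows make up. A row lasts 1/10 s, in which the tool goes at most 50 mm and 8.59 degrees, less where a joint would pass 70% of its speed; a pose out of reach is approached as far as the arm can. A call with a gripper value outside its range is refused whole. The fingers move at their own pace and stop on an object; "force" is the grip in N (left out, the last holds). Time passes only in rows, so rows that repeat a pose let the fingers close. It gives the time, the measured TCP pose, the force, the opening and the grip force at its end, in the units of the state.
- state(): the state, without advancing time (a new reading comes with each control period).
- grab_frame(name): name is "scene" or "top"; returns the picture (384x512x3 uint8, red, green, blue); there is no depth.
- camera_model(name): a dict with "fx", "fy", "cx", "cy" (pixels), "dist" ([k1, k2, p1, p2, k3] as OpenCV has them; the pictures are not rectified), "origin" and "rotation" of the camera in the world. Camera axes: x right, y up, looking along -z (the intrinsics and any distortion apply to the point x, -y, -z); pixel columns grow to the right and rows downward; lengths in mm; the calibration is good to about 2 mm. A picture is of the moment at which its call begins. camera_model takes no time and is no camera call.
- workorder.job_done(): hands the job in; it is judged then, once.
The state is a dict: "time_s": time; "qpos": joint angles; "qvel": joint speeds; "effort": joint torques, N m; "ee_pos": TCP position; "ee_rot": TCP orientation; "force": force on the tool from outside, world axes, zero at the start; "torque": the same for the moment, N m; "gripper_width": finger opening in mm; "gripper_force": force on a finger pad.
Only numpy, scipy, OpenCV 4.12 (cv2) and the standard library are available. Lean on these libraries where they do the work, as an engineer would, in place of code of your own. Each camera call takes 0.05 s, during which the arm holds its last target. There are 200 camera calls.

## Task

Load the circuit board for testing by pushing only: tip the standing carrier over so that it lies flat on the navy test fixture with its components facing up, push it along the bed between the rails until it is home against the end stop, then swing the clamp lid over it and press it fully shut. Do not pick anything up, and leave the mouse, mug and bottle where they are.

Things in the scene. Friction and masses are not known exactly. Their poses are not given: they have to be found in the camera images.
- fixture: Navy test fixture, fixed to the table. Origin on the table surface, z up; x points across the bed away from the robot, y along it from the lid's hinge and the end stop to the open loading end. In mm: bed 30 high, x -68 to 68, y -98 to 108. End stop, inner face y=-60; two rails from it to y=-30, inner faces x=-48 and 48, flared to x=-56 and 56 at y=-9; all 46 high.
- home (a point): Where the board's middle lies when it is home: flat against the end stop, fixture x=0, y=-22, z=39 mm. The board's trailing edge is then at fixture y=16. Axes as the fixture's.
- board: Grey carrier with a green circuit board, loose, 90 (own x) x 18 (y) x 76 mm (z), 0.10 to 0.21 kg. Starts standing on a long edge on the loading end of the bed. Origin: middle of that edge, mid-thickness; it becomes the trailing edge. Own z is up while it stands; own y is the component side, facing fixture +y at first. Lying as wanted: own y up, own z to fixture -y.
- board_center (a point): Middle of the carrier, 38 mm from its origin along its own z. It starts at fixture y 70 to 85 mm. Pushed near its top towards fixture -y, the carrier passes balance at about 13 degrees, falls flat by itself and then still lies some 35 to 60 mm short of the end stop. A push at one point only may turn it and jam it in the rails.
- lid (a joint): Clamp lid angle, rad: 0 shut (level, underside 52 mm above the table, 4 above the board), grows as it opens; starts at 1.55 to 1.85, stop at 1.95. Beyond 1.57 it leans away from the bed to fixture -y. A stiff hinge keeps it where it is left; 1 to 2 N at the free edge swings it. An orange tongue under it (at fixture y 21 to 26 mm, 10 deep) drops behind the board: it shuts only if the board is home.
- lid_hinge (a point): On the lid's hinge axis (along fixture x), mid-width: fixture x=0, y=-80, z=55 mm; hinge blocks 62 high. The lid is a flat plate 90 mm wide (fixture x -45 to 45), 6 thick, its outer face 3 mm off the axis; black with a clear window and an orange free edge.
- lid_edge (a point): Middle of the lid's free edge, mid-thickness, 106 mm from lid_hinge; at fixture x=0, y=26, z=55 mm when shut.
- mouse: Black computer mouse, 104 x 60 x 34 mm, loose; origin under its centre. Leave alone.
- mug: Blue mug, 80 mm wide, 92 tall, handle at own +y, loose; origin under its centre. Leave alone.
- cleaner: White bottle with red cap, 52 mm wide, 125 tall, loose; origin under its centre. Leave alone.
Things that resemble listed ones, but are neither listed nor needed, are in the scene too. There is more than one size of the board; the job needs the middle-sized.

How it is judged (in metres and radians):
On the way, in this order (a step that is already met when the one before it is completed fails the run):
1. the board lies flat, components up, while the lid is still open (angle between board's own y axis and vertical below 0.06 rad and value of joint lid above 0.5 rad), for 0.2 s.
2. the lid is shut over the board (angle between board's own y axis and vertical below 0.06 rad and value of joint lid below 0.05 rad), for 0.2 s.
At the end, for the whole second after the job is handed in: The board lies flat (within 0.06 rad), components up, on the bed, its middle within 4 mm of home along the bed and 5 mm across it, at rest, and the lid is shut to within 0.05 rad (all of step 2 and y of board_center in the frame of fixture between -0.026 and -0.018 m and x of board_center in the frame of fixture between -0.005 and 0.005 m and z of board_center in the frame of fixture between 0.034 and 0.043 m and linear speed of board below 0.02 m/s); the robot touches nothing.
It fails at once if the board is lifted off the bed (its middle above 80 mm, or above 58 mm when it lies flat within 0.3 rad; tipping alone stays below both) (height (world z) of board_center above 0.08 m or (angle between board's own y axis and vertical below 0.3 rad and height (world z) of board_center above 0.058 m)).
It fails at once if the mouse is moved more than 25 mm or tipped over (distance of mouse from where it was at the start of the episode above 0.025 m or angle between mouse's own z axis and vertical above 0.5 rad).
It fails at once if the mug is moved more than 25 mm or tipped over (distance of mug from where it was at the start of the episode above 0.025 m or angle between mug's own z axis and vertical above 0.5 rad).
It fails at once if the cleaner is moved more than 25 mm or tipped over (distance of cleaner from where it was at the start of the episode above 0.025 m or angle between cleaner's own z axis and vertical above 0.5 rad).
It also fails if it takes over 54 s, if anything falls off the work surface, if the arm or the gripper's body presses on something with over 40 N, if the wrist force passes 120 N, or if a joint passes its speed limit or range.

## Working session

There is one attempt and no reset: what is moved stays moved. The work goes in short steps, Python scripts to look and compute and a tool call to move; the robot and the scene stay as the last step left them, time stands still between calls to the robot, and variables do not carry over. Pictures are saved under pics/ and viewed, at most 11 in all, crops included, and the job is handed in when it is done.

Besides the shell and the picture viewer there is one more tool, called after ">>>" by a JSON object that holds its "fn" and its "kwargs". carry_out: Moves the arm, as the interface text tells. Its arguments: {"type":"object","properties":{"commands":{"type":"array"},"force":{"type":"number"}},"required":["commands"]}

```bash
mkdir -p pics
python3 - <<'E'
from workcell import *
import cv2,numpy as np
for n in("scene","top"):
    f=grab_frame(n); cv2.imwrite(f"pics/{n}0.png",cv2.resize(f[:,:,::-1],(800,600),interpolation=cv2.INTER_CUBIC)); np.save(f"pics/{n}0.npy",f)
    print(camera_model(n))
print(state())
E
```

```text
{'fx': 470.5642747844005, 'fy': 470.5642747844005, 'cx': 248.0768310609602, 'cy': 197.2979754134449, 'dist': array([-0.18462223,  0.        ,  0.        ,  0.        ,  0.        ]), 'origin': array([1167.35938804,   70.27965294,  995.05885693]), 'rotation': array([33.00214417,  0.85352612, 92.03735388])}
{'fx': 398.89539263185407, 'fy': 398.89539263185407, 'cx': 253.85942224714486, 'cy': 196.01717823145935, 'dist': array([-0.1272206,  0.       ,  0.       ,  0.       ,  0.       ]), 'origin': array([ 369.16625317,   27.74553288, 1102.84690092]), 'rotation': array([  8.95603598,   0.74517753, -88.37071441])}
{'time_s': 0.1, 'qpos': array([ 6.57748137e+01,  1.83474031e+01,  8.97003192e+01, -1.14749502e-03,
        7.20433133e+01, -1.14542363e+00]), 'qvel': array([ 0.05987089, -0.06096886, -0.14359615,  0.05488987, -0.01205519,
       -0.02813028]), 'effort': array([-1.56501657e-03, -4.13330984e+01, -2.32510310e+01,  7.27333431e-02,
        4.20684193e-02, -5.03427111e-05]), 'ee_pos': array([225.2201372 , 528.55998424, 213.20399565]), 'ee_rot': array([-1.79908961e+02, -7.28990242e-04,  1.56920591e+02]), 'force': array([0.36655365, 0.82916196, 0.43516296]), 'torque': array([-0.02331353, -0.02464621,  0.00702937]), 'gripper_force': 0.0, 'gripper_width': 91.19192868340531}
```

View pics/scene0.png

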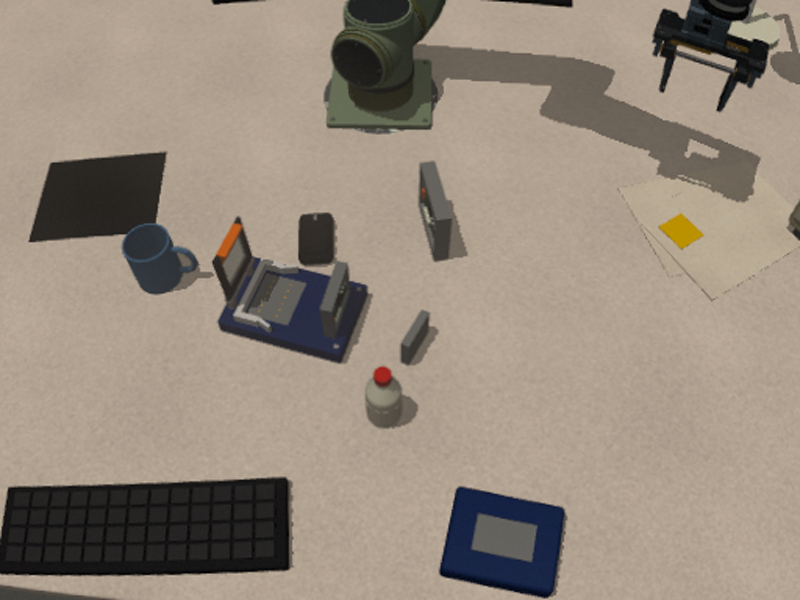

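View pics/top0.png

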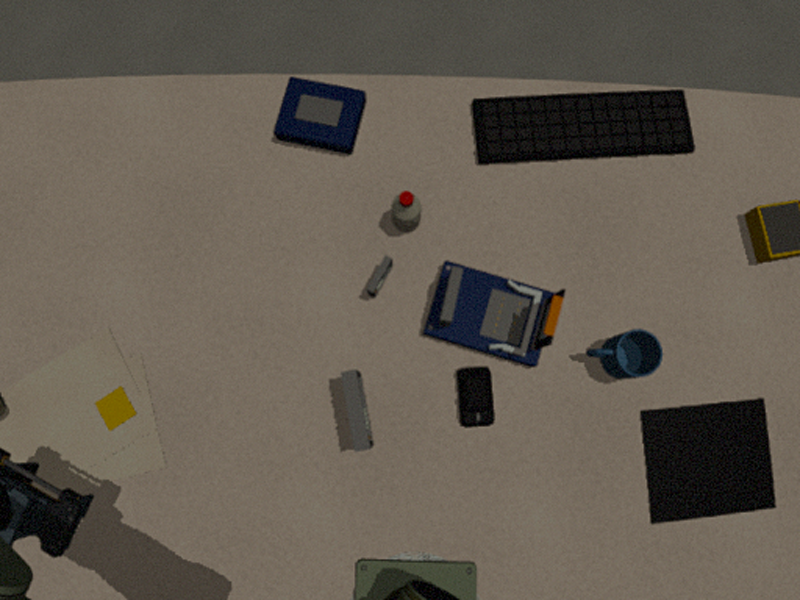

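The top view shows the fixture near (490,312), with the standing board at (452,295) and the lid edge at (553,315). The mouse is at (475,397), the mug at (637,353) and the bottle at (405,212). The scene view shows the same layout: fixture (290,310), board (337,300), lid edge (230,245).

```bash
cat > h.py <<'E'
from workcell import *
import cv2,numpy as np
from scipy.spatial.transform import Rotation as Rn
def rays(n,uv):
    c=camera_model(n);K=np.array([[c['fx'],0,c['cx']],[0,c['fy'],c['cy']],[0,0,1]])
    p=cv2.undistortPoints(np.array(uv,float).reshape(-1,1,2),K,c['dist'])[:,0]
    d=np.c_[p[:,0],-p[:,1],-np.ones(len(p))]
    return c['origin'],Rn.from_euler('xyz',c['rotation'],degrees=True).apply(d)
def onplane(n,uv,z):
    o,d=rays(n,uv); return o+d*((z-o[2])/d[:,2])[:,None]
def tri(a,b): # scene uv, top uv
    o1,d1=rays('scene',a);o2,d2=rays('top',b);out=[]
    for p,q in zip(d1,d2):
        A=np.c_[p,-q];s=np.linalg.lstsq(A,o2-o1,rcond=None)[0]
        P,Q=o1+p*s[0],o2+q*s[1];out.append([*((P+Q)/2),np.linalg.norm(P-Q)])
    return np.array(out)
def proj(n,P):
    c=camera_model(n);K=np.array([[c['fx'],0,c['cx']],[0,c['fy'],c['cy']],[0,0,1]])
    q=Rn.from_euler('xyz',c['rotation'],degrees=True).inv().apply(np.atleast_2d(P)-c['origin'])*[1,-1,-1]
    return cv2.projectPoints(q,np.zeros(3),np.zeros(3),K,c['dist'])[0][:,0]
def big(m):
    n,l,s,_=cv2.connectedComponentsWithStats(m.astype(np.uint8));return l==1+s[1:,4].argmax()
E
python3 - <<'E'
from h import *
np.set_printoptions(precision=1,suppress=True)
boxes={'scene':(135,135,105,100),'top':(265,160,105,80)}
for n in boxes:
    f=np.load(f'pics/{n}0.npy');x,y,w,h=boxes[n];h_=cv2.cvtColor(f,cv2.COLOR_RGB2HSV)
    s=f[y:y+h,x:x+w];hs=h_[y:y+h,x:x+w]
    navy=big((hs[:,:,0]>105)&(hs[:,:,0]<130)&(hs[:,:,1]>130))
    org=big((hs[:,:,0]<20)&(hs[:,:,1]>170)&(hs[:,:,2]>90))
    for nm,m in(('navy',navy),('org',org)):
        c=max(cv2.findContours(m.astype(np.uint8),0,2)[0],key=cv2.contourArea);hull=cv2.convexHull(c)
        a=cv2.approxPolyDP(hull,2.0,True)[:,0]+[x,y];print(n,nm,m.sum(),a.tolist(),'box',cv2.boxPoints(cv2.minAreaRect(c))+[x,y])
    g=cv2.resize(s[:,:,::-1],None,fx=6 if n=='scene' else 7.5,fy=6 if n=='scene' else 7.5,interpolation=cv2.INTER_CUBIC)
    g=cv2.convertScaleAbs(g,alpha=1.6)
    cv2.imwrite(f'pics/crop_{n}.png',g)
E
```

```text
Traceback (most recent call last):
  File "h.py", line 22, in big
    n,l,s,_=cv2.connectedComponentsWithStats(m.astype(np.uint8));return l==1+s[1:,4].argmax()
                                                                             ~~~~~~~~~~~~~~^^
ValueError: attempt to get argmax of an empty sequence
```

```bash
cat > m.py <<'E'
from h import *
np.set_printoptions(precision=1,suppress=True)
f=np.load('pics/scene0.npy');print(f.dtype,f[217,200],f[158,147],cv2.cvtColor(f,cv2.COLOR_RGB2HSV)[217,195:205].tolist())
boxes={'scene':(135,135,105,100),'top':(265,160,105,80)}
for n in boxes:
    f=np.load(f'pics/{n}0.npy');x,y,w,h=boxes[n]
    s=f[y:y+h,x:x+w];i=s.astype(int);r,gg,b=i[...,0],i[...,1],i[...,2]
    navy=(b>1.5*r)&(b>1.3*gg)&(b>30); org=(r>1.8*gg)&(r>70)
    for nm,m in(('navy',navy),('org',org)):
        if not m.any(): print(nm,'none');continue
        c=max(cv2.findContours(big(m).astype(np.uint8),0,2)[0],key=cv2.contourArea);hull=cv2.convexHull(c)
        a=cv2.approxPolyDP(hull,1.5,True)[:,0]+[x,y];print(n,nm,m.sum(),a.tolist(),'box',(cv2.boxPoints(cv2.minAreaRect(c))+[x,y]).tolist())
    k=6 if n=='scene' else 7.5
    cv2.imwrite(f'pics/crop_{n}.png',cv2.convertScaleAbs(cv2.resize(s[:,:,::-1],None,fx=k,fy=k,interpolation=cv2.INTER_CUBIC),alpha=1.7))
E
python3 m.py
```

```text
uint8 [43 47 70] [144  73  32] [[115, 106, 70], [114, 107, 69], [117, 100, 69], [116, 102, 70], [115, 101, 71], [116, 98, 70], [115, 106, 70], [116, 98, 70], [116, 102, 70], [115, 96, 69]]
scene navy 1137 [[156, 208], [181, 176], [195, 173], [210, 177], [220, 216], [217, 224], [212, 225], [164, 212]] box [[155.54388809204102, 209.62171936035156], [168.07873153686523, 165.05339813232422], [229.47239685058594, 182.32036590576172], [216.93756103515625, 226.88868713378906]]
scene org 143 [[154, 144], [144, 164], [139, 163], [150, 143]] box [[138.0660400390625, 162.4811305999756], [149.6698122024536, 141.59434032440186], [154.93396377563477, 144.5188694000244], [143.33019161224365, 165.40565872192383]]
top navy 1478 [[342, 233], [272, 212], [275, 202], [293, 170], [322, 178], [339, 190], [345, 223]] box [[271.21280670166016, 212.5865020751953], [285.1522521972656, 166.78546905517578], [356.0622787475586, 188.36678314208984], [342.1228332519531, 234.16781616210938]]
top org 104 [[357, 189], [359, 190], [353, 213], [351, 214], [348, 212], [353, 191]] box [[347.1410827636719, 212.97095489501953], [353.76348876953125, 188.1369342803955], [359.6763458251953, 189.7136993408203], [353.05393981933594, 214.54772186279297]]
```

View pics/crop_scene.png

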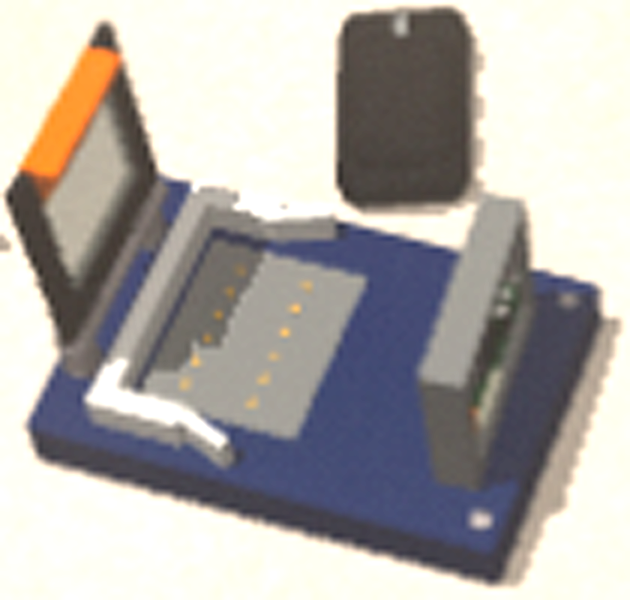

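View pics/crop_top.png

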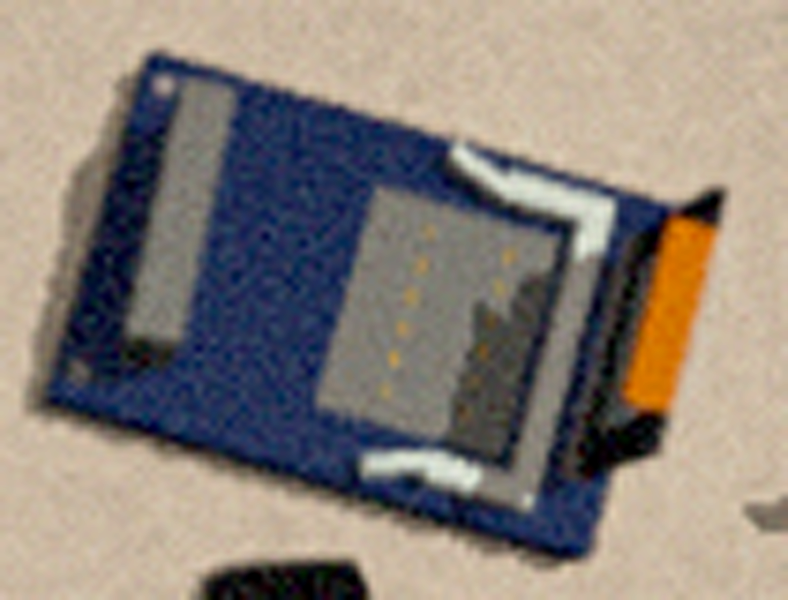

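The scene crop puts the bed-top corners at (603,290), (490,550) and (35,428), and the board top at (490,195)-(525,205)-(462,385)-(422,380). The lid's free-edge ends are at (105,22) and (10,185). The top crop puts the bed corners at (152,55), (52,400) and (590,555), the board top at (178,82)-(238,90)-(185,345)-(128,335), and the lid edge between (722,190) and (660,445).

Run:
```python
from h import *
np.set_printoptions(precision=1,suppress=True)
S=lambda p:(np.array(p,float)+.5)/6-.5+135
T=lambda p:(np.array(p,float)+.5)/7.5-.5+[265,160]
# common points: bed load near, bed load far; board top 4; lid edge ends x-,x+
s=S([(603,290),(490,550),(490,195),(525,205),(462,385),(422,380),(105,22),(10,185)])
t=T([(52,400),(152,55),(128,335),(185,345)[:0] or (128,335),(178,82),(238,90),(660,445),(722,190)])
t[2]=T([(185,345)])[0]
print('tri\n',tri(s,t))
ct=onplane('top',T([(52,400),(152,55),(590,555)]),30); cs=onplane('scene',S([(603,290),(490,550),(35,428)]),30)
print('top',ct,'\nscene',cs)
# fixture model corners (x-,y+),(x+,y+),(x-,y-)   and (x+,y-)
M={'a':(-68,108),'b':(68,108),'c':(-68,-98),'d':(68,-98)}
P=[M[k] for k in 'abc']+[M[k] for k in 'abd'];Q=np.r_[ct,cs][:,:2];P=np.array(P,float)
def fit(P,Q):
    p,q=P-P.mean(0),Q-Q.mean(0);th=np.arctan2((p[:,0]*q[:,1]-p[:,1]*q[:,0]).sum(),(p*q).sum())
    R=np.array([[np.cos(th),-np.sin(th)],[np.sin(th),np.cos(th)]]);o=Q.mean(0)-R@P.mean(0);return th,R,o,Q-(P@R.T+o)
th,R,o,e=fit(P,Q);print('fix',np.degrees(th),o,'res\n',e)
inF=lambda W:(np.asarray(W)[:,:2]-o)@R
bt=onplane('top',T([(178,82),(238,90),(185,345),(128,335)]),106);bs=onplane('scene',S([(490,195),(525,205),(462,385),(422,380)]),106)
print('board top F (top) \n',inF(bt),inF(bt).mean(0),'\n(scene)\n',inF(bs),inF(bs).mean(0))
L=tri(s,t)[-2:];print('lid F',inF(L),L[:,2])
# objects on table rough, world
g=lambda uv,z:onplane('top',np.array([uv])*.64,z)[0]
print('mouse',g((475,397),20),inF([g((475,397),20)]),'mug',g((637,353),92),inF([g((637,353),92)]),'bottle',g((406,199),125),inF([g((406,199),125)]), 'bigboard',inF([g((357,410),100)]),'small',inF([g((380,275),50)]))
```

```text
tri
 [[ 493.8   -1.8   21.7    1.8]
 [ 622.3  -37.9   25.8    2.2]
 [ 504.4  -43.6  101.4    2.9]
 [ 507.7  -26.9   99.7    2.4]
 [ 595.   -43.5  103.3    4.8]
 [ 592.7  -61.6  102.6    0.4]
 [ 468.2 -191.8  161.6    0.7]
 [ 550.6 -213.4  165.     2. ]]
top [[ 492.8   -2.5   30. ]
 [ 621.2  -36.5   30. ]
 [ 441.7 -197.3   30. ]] 
scene [[ 499.5   -0.3   30. ]
 [ 624.7  -38.5   30. ]
 [ 573.4 -229.3   30. ]]
fix -15.055664449407342 [ 532.  -122.1] res
 [[-1.6 -2.4]
 [-4.5 -1.1]
 [ 0.8  1.8]
 [ 5.1 -0.2]
 [-1.  -3.1]
 [ 1.2  5.1]]
board top F (top) 
 [[ 39.   94.4]
 [ 42.1  74.1]
 [-47.3  67.4]
 [-49.5  86.7]] [-3.9 80.7] 
(scene)
 [[-44.3  71.4]
 [-43.6  86.3]
 [ 42.6  90.6]
 [ 44.8  75.4]] [-0.1 80.9]
lid F [[-43.5 -84. ]
 [ 41.6 -83.3]] [161.6 165. ]
mouse [384.6 -92.9  20. ] [[-149.9  -10.2]] mug [ 460.6 -352.8   92. ] [[  -9.1 -241.3]] bottle [701.2  34.6 125. ] [[122.6 195.2]] bigboard [[-227.   172.8]] small [[  3.  206.3]]
```

```bash
cat >> h.py <<'E'
TH=np.radians(-14.9);O=np.array([532,-122.])
FR=np.array([[np.cos(TH),-np.sin(TH)],[np.sin(TH),np.cos(TH)]])
def where():
    s=state();f=FR.T@(s['ee_pos'][:2]-O);return s['time_s'],f,s['ee_pos'][2],s['ee_rot'],FR.T@s['force'][:2],s['force'][2]
def need(x,y,z,yaw): # fixture x,y, world z, yaw offset rel fixture -> row
    s=state();R0=Rn.from_euler('xyz',s['ee_rot'],degrees=True);R1=Rn.from_euler('xyz',[180,0,90+np.degrees(TH)+yaw],degrees=True)
    p=np.r_[O+FR@[x,y],z]-s['ee_pos'];return np.r_[(R0.inv()*R1).as_rotvec(degrees=True),R0.inv().apply(p)].round(1)
E
python3 -c "
from h import *
print(where(),need(-2,130,190,3.5))"
```

```text
(0.1, array([-463.74502689,  549.80244393]), np.float64(213.20399565414928), array([-1.79908961e+02, -7.28990242e-04,  1.56920591e+02]), array([0.14102395, 0.89553525]), np.float64(0.4351629610144004)) [-1.000e-01  1.000e-01  7.830e+01 -5.168e+02 -3.498e+02  2.380e+01]
```

>>> {"fn": "carry_out", "kwargs": {"commands": [[0, 0, 78.3, -517, -350, 24, 0.1], [0, 0, 78.3, -517, -350, 24, 0.1], [0, 0, 78.3, -517, -350, 24, 0.1], [0, 0, 78.3, -517, -350, 24, 0.1], [0, 0, 78.3, -517, -350, 24, 0.1], [0, 0, 78.3, -517, -350, 24, 0.1], [0, 0, 78.3, -517, -350, 24, 0.1], [0, 0, 78.3, -517, -350, 24, 0.1], [0, 0, 78.3, -517, -350, 24, 0.1], [0, 0, 78.3, -517, -350, 24, 0.1], [0, 0, 78.3, -517, -350, 24, 0.1], [0, 0, 78.3, -517, -350, 24, 0.1], [0, 0, 78.3, -517, -350, 24, 0.1], [0, 0, 78.3, -517, -350, 24, 0.1], [0, 0, 78.3, -517, -350, 24, 0.1], [0, 0, 78.3, -517, -350, 24, 0.1], [0, 0, 78.3, -517, -350, 24, 0.1]]}}

```text
time_s: 1.8
ee_pos: [563.2, 5.6, 190.1]
ee_rot: [-180.0, -0.0, 78.7]
force: [0.2, 0.3, 0.7]
gripper_width: 50.2
gripper_force: 0.0
```

```bash
python3 -c "
from h import *
print(where(),state()['gripper_width'],need(-2,128,92,3.5))
f=grab_frame('scene')[120:240,120:280];cv2.imwrite('pics/a.png',cv2.convertScaleAbs(cv2.resize(f[:,:,::-1],None,fx=5,fy=5,interpolation=2),alpha=1.6))"
```

```text
(1.8, array([ -2.69834097, 131.3171174 ]), np.float64(190.08269641686306), array([-1.79985990e+02, -1.51522382e-02,  7.87218024e+01]), array([0.08013492, 0.34374703]), np.float64(0.6697110411403062)) 50.17631583678369 [-0.  -0.   0.1 -3.4  0.5 98.1]
```

View pics/a.png

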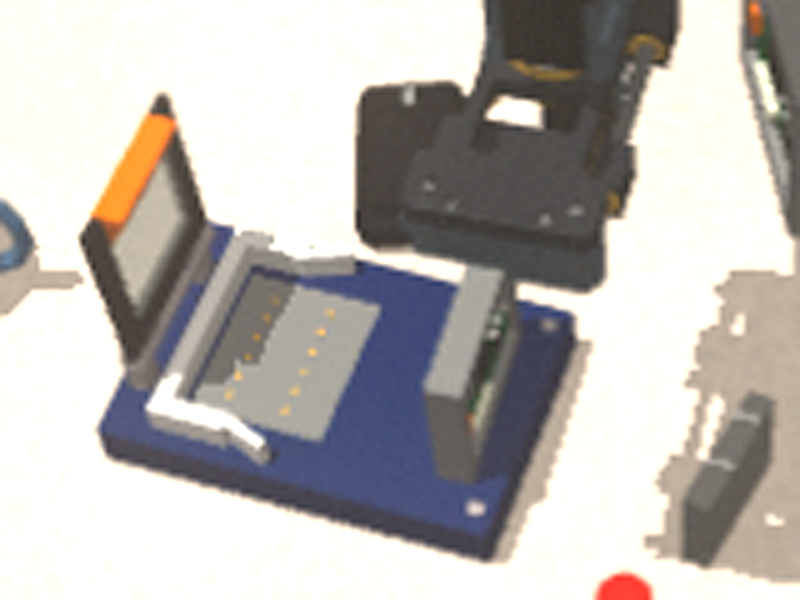

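The picture shows the board still standing (470,370) and the gripper body above and behind it at (505,240). The fingers aren't obvious, so I'll check by projecting the TCP.

```bash
python3 -c "
from h import *
p=state()['ee_pos'];Q=np.array([p,p+[0,0,79],p+[0,0,160],[*(O+FR@[0,81]),106],[*(O+FR@[0,-82]),161]])
print((proj('scene',Q)-[120,120])*5,proj('top',Q))
f=grab_frame('top');cv2.imwrite('pics/b.png',cv2.convertScaleAbs(cv2.resize(f[130:250,200:360,::-1],None,fx=5,fy=5,interpolation=2),alpha=1.6))"
```

```text
[[567.36478639 224.00662068]
 [559.41731175 105.4023453 ]
 [550.16355568 -33.85085468]
 [469.38497496 313.79339512]
 [125.59700171 163.52747549]] [[270.81020386 175.02391502]
 [271.87435363 167.36746766]
 [273.18490656 157.92476235]
 [289.15057665 186.43858511]
 [356.099186   201.27471233]]
```

View pics/b.png

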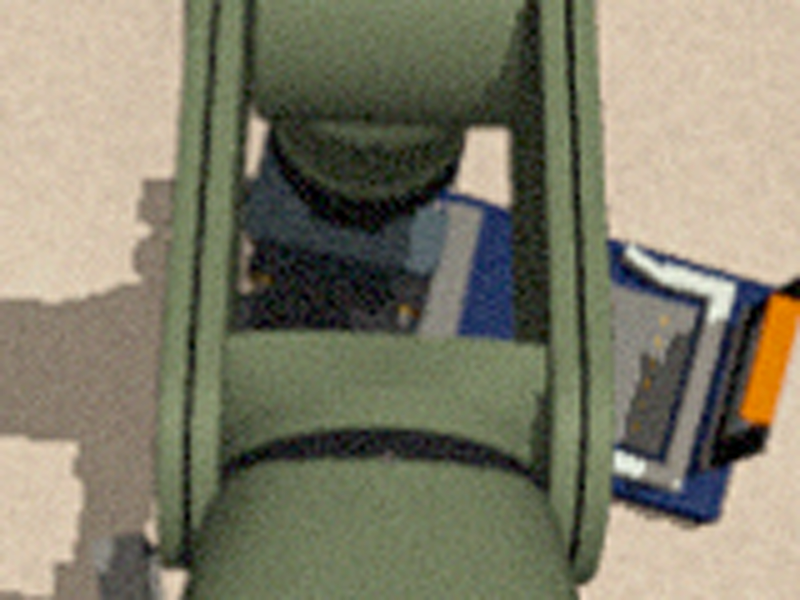

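The top view shows the wrist over the loading end at (340,250). The gripper body hides the fingers from the scene camera, and the poses agree with the projection. Next I go down behind the board's top.

>>> {"fn": "carry_out", "kwargs": {"commands": [[0, 0, 0, -3, 0, 50, 0.1], [0, 0, 0, -3, 0, 98, 0.1], [0, 0, 0, -3, 0, 98, 0.1], [0, 0, 0, -3, 0, 98, 0.1], [0, 0, 0, -8, 0, 98, 0.1], [0, 0, 0, -13, 0, 98, 0.1], [0, 0, 0, -18, 0, 98, 0.1], [0, 0, 0, -22, 0, 98, 0.1], [0, 0, 0, -26, 0, 98, 0.1], [0, 0, 0, -30, 0, 98, 0.1], [0, 0, 0, -34, 0, 98, 0.1], [0, 0, 0, -38, 0, 98, 0.1], [0, 0, 0, -42, 0, 98, 0.1], [0, 0, 0, -46, 0, 98, 0.1], [0, 0, 0, -50, 0, 98, 0.1], [0, 0, 0, -54, 0, 98, 0.1], [0, 0, 0, -58, 0, 98, 0.1], [0, 0, 0, -58, 0, 98, 0.1]]}}

```text
time_s: 3.7
ee_pos: [552.3, -53.0, 91.9]
ee_rot: [-180.0, 0.0, 78.6]
force: [-0.6, 0.9, -0.4]
gripper_width: 50.1
gripper_force: 0.0
```

```bash
python3 -c "
from h import *
print(where())
f=grab_frame('scene')[120:240,120:280];cv2.imwrite('pics/c.png',cv2.convertScaleAbs(cv2.resize(f[:,:,::-1],None,fx=5,fy=5,interpolation=2),alpha=1.6))"
```

```text
(3.7, array([ 1.84068109, 71.92065565]), np.float64(91.94162635268736), array([-1.79998930e+02,  7.08005875e-04,  7.85911565e+01]), array([-0.84054059,  0.65836242]), np.float64(-0.3835464588538858))
```

View pics/c.png

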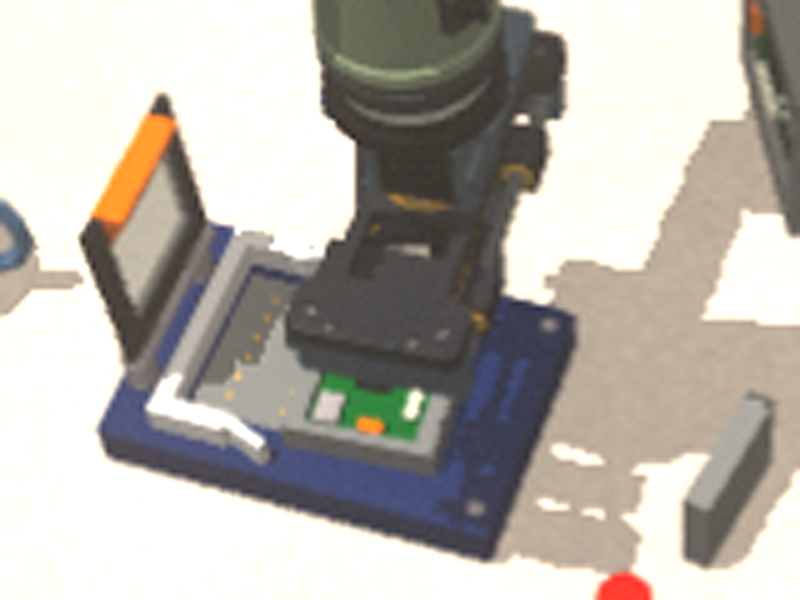

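The board lies flat with its components up. Its far trailing corner shows at (452,402)–(440,470) and its leading far corner at (285,435).

```bash
python3 -c "
from h import *
c=np.array([[282,432],[438,458],[285,448],[437,471]])/5+120
for z,q in((48,c[:2]),(30,c[2:])): print(z,(onplane('scene',q,z)[:,:2]-O)@FR)
print(need(0,104,92,0))"
```

```text
48 [[53.25130848 -0.14550294]
 [45.67072062 76.52013658]]
30 [[51.63466338 -1.99496077]
 [42.82503704 73.32241389]]
[ 0.  -0.   3.5 31.9  0.1 -0. ]
```

>>> {"fn": "carry_out", "kwargs": {"commands": [[0, 0, 3.5, 32, 0, 0, 0.1], [0, 0, 3.5, 32, 0, 0, 0.1], [0, 0, 3.5, 32, 0, 30, 0.1], [0, 0, 3.5, 32, 0, 54, 0.1], [0, 0, 3.5, 32, 0, 54, 0.1]]}}

```text
time_s: 4.25
ee_pos: [556.0, -21.1, 35.2]
ee_rot: [-179.6, 0.1, 75.2]
force: [-0.3, -0.4, 0.2]
gripper_width: 50.2
gripper_force: 0.0
```

>>> {"fn": "carry_out", "kwargs": {"commands": [[0, 0, 0, -4, 0, 0, 0.1], [0, 0, 0, -8, 0, 0, 0.1], [0, 0, 0, -12, 0, 0, 0.1], [0, 0, 0, -16, 0, 0, 0.1], [0, 0, 0, -20, 0, 0, 0.1], [0, 0, 0, -24, 0, 0, 0.1], [0, 0, 0, -28, 0, 0, 0.1], [0, 0, 0, -31, 0, 0, 0.1], [0, 0, 0, -34, 0, 0, 0.1], [0, 0, 0, -37, 0, 0, 0.1], [0, 0, 0, -40, 0, 0, 0.1], [0, 0, 0, -43, 0, 0, 0.1], [0, 0, 0, -46, 0, 0, 0.1], [0, 0, 0, -49, 0, 0, 0.1], [0, 0, 0, -52, 0, 0, 0.1], [0, 0, 0, -55, 0, 0, 0.1], [0, 0, 0, -58, 0, 0, 0.1]]}}

```text
time_s: 5.95
ee_pos: [543.7, -77.4, 37.9]
ee_rot: [-180.0, -0.0, 75.1]
force: [0.6, 0.9, -0.4]
gripper_width: 50.0
gripper_force: 0.5
```

```bash
python3 -c "
from h import *
print(where())
f=grab_frame('scene')[120:240,120:280];cv2.imwrite('pics/d.png',cv2.convertScaleAbs(cv2.resize(f[:,:,::-1],None,fx=5,fy=5,interpolation=2),alpha=1.6))"
```

```text
(5.95, array([-0.15951866, 46.07472212]), np.float64(37.90248030971839), array([-1.79994044e+02, -3.29307588e-03,  7.51220859e+01]), array([0.34659189, 1.00672239]), np.float64(-0.3778795452932445))
```

View pics/d.png

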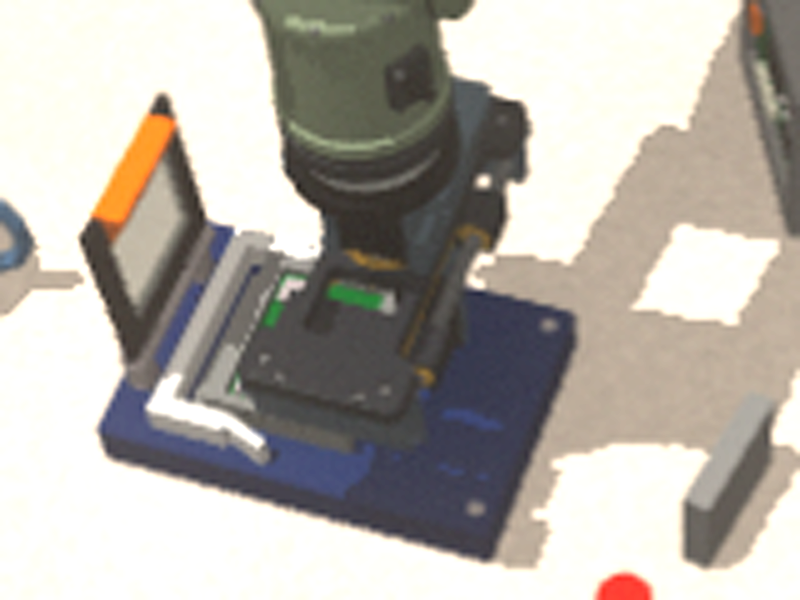

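The board now sits between the rails, parallel to them and with its leading edge near (225,350). I'll keep going in small steps and watch the force.

>>> {"fn": "carry_out", "kwargs": {"commands": [[0, 0, 0, -2, 0, 0, 0.1], [0, 0, 0, -4, 0, 0, 0.1], [0, 0, 0, -6, 0, 0, 0.1], [0, 0, 0, -8, 0, 0, 0.1], [0, 0, 0, -10, 0, 0, 0.1], [0, 0, 0, -12, 0, 0, 0.1]]}}

```text
time_s: 6.6
ee_pos: [540.6, -89.0, 37.9]
ee_rot: [-180.0, -0.0, 75.1]
force: [0.2, 1.6, -0.2]
gripper_width: 50.3
gripper_force: 0.4
```

>>> {"fn": "carry_out", "kwargs": {"commands": [[0, 0, 0, -2, 0, 0, 0.1], [0, 0, 0, -3, 0, 0, 0.1], [0, 0, 0, -4, 0, 0, 0.1]]}}

```text
time_s: 6.9
ee_pos: [540.9, -90.4, 38.1]
ee_rot: [179.9, -0.3, 74.9]
force: [3.4, 11.7, -0.5]
gripper_width: 49.9
gripper_force: 6.2
```

>>> {"fn": "carry_out", "kwargs": {"commands": [[0, 0, 0, -1, 0, 0, 0.1], [0, 0, 0, -2, 0, 0, 0.1]]}}

```text
time_s: 7.1
ee_pos: [540.8, -90.6, 38.2]
ee_rot: [179.9, -0.5, 74.8]
force: [5.6, 18.6, -0.7]
gripper_width: 49.9
gripper_force: 9.6
```

The force reached 18 N with the finger front at y≈16, so the board is home. I'll retract, go up and look.

>>> {"fn": "carry_out", "kwargs": {"commands": [[0, 0, 0, 10, 0, 0, -1], [0, 0, 0, 25, 0, 0, -1], [0, 0, 0, 25, 0, -40, -1], [0, 0, 0, 25, 0, -85, -1], [0, 0, 0, 25, 0, -130, -1], [0, 0, 0, 25, 0, -162, -1], [0, 0, 0, 75, 0, -162, -1], [0, 0, 0, 95, 0, -162, -1], [0, 0, 0, 95, 0, -162, -1]]}}

```text
time_s: 8.0
ee_pos: [564.1, -0.4, 200.1]
ee_rot: [180.0, -0.0, 75.3]
force: [-0.5, -1.0, -0.0]
gripper_width: 0.5
gripper_force: 0.0
```

```bash
python3 -c "
from h import *
print(where(),need(0,-130,205,0))
f=grab_frame('scene')[120:240,120:280];cv2.imwrite('pics/e.png',cv2.convertScaleAbs(cv2.resize(f[:,:,::-1],None,fx=5,fy=5,interpolation=2),alpha=1.6))"
```

```text
(8.0, array([ -0.29068402, 125.77298509]), np.float64(200.13493036758956), array([ 1.79965007e+02, -2.07284859e-02,  7.53116401e+01]), array([-0.20150875, -1.05904839]), np.float64(-0.02810031767857485)) [ 0.000e+00 -0.000e+00  2.000e-01 -2.558e+02 -7.000e-01 -5.000e+00]
```

View pics/e.png

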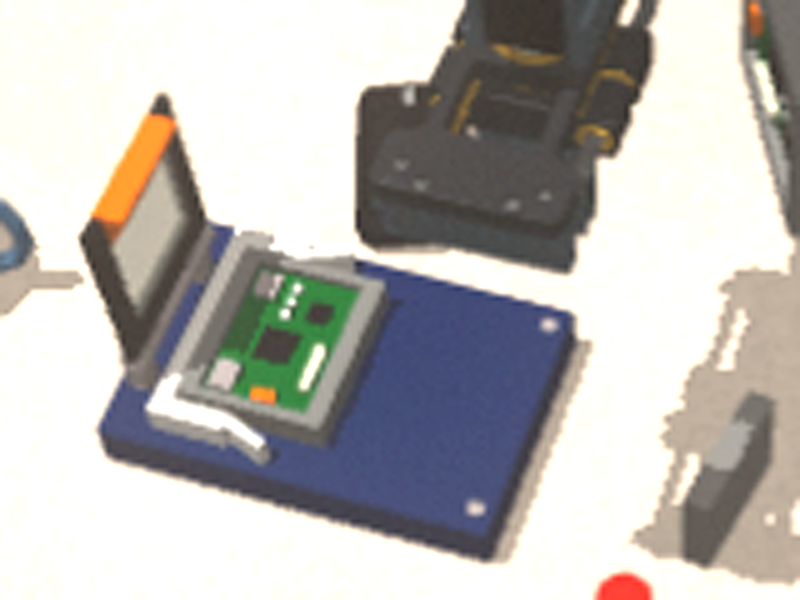

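The board is flat, square and home against the stop. Next I go over the lid to its far side.

>>> {"fn": "carry_out", "kwargs": {"commands": [[0, 0, 0, -50, 0, -8, -1], [0, 0, 0, -100, 0, -8, -1], [0, 0, 0, -150, 0, -8, -1], [0, 0, 0, -200, 0, -8, -1], [0, 0, 0, -258, 0, -8, -1], [0, 0, 0, -258, 0, -8, -1], [0, 0, 0, -258, 0, -8, -1], [0, 0, 0, -258, 0, 20, -1], [0, 0, 0, -258, 0, 54, -1], [0, 0, 0, -258, 0, 54, -1]]}}

```text
time_s: 9.05
ee_pos: [494.6, -249.2, 141.9]
ee_rot: [-179.4, -0.2, 75.2]
force: [-1.5, -1.2, 0.2]
gripper_width: 0.1
gripper_force: 0.0
```

```bash
python3 -c "
from h import *
print(where())
t,f,z=where()[:3]
for th in np.radians([100,90,80,70,60,50,40,30,20,10,4,0]):
    r=92;print(round(np.degrees(th)),np.round([-80+r*np.cos(th)-3*np.sin(th)-16-f[0+1],z-(55+r*np.sin(th)+3*np.cos(th))],0))"
```

```text
(9.05, array([  -3.44613125, -132.50756158]), np.float64(141.88373064827937), array([-1.79438375e+02, -1.54170145e-01,  7.52062394e+01]), array([-1.16443963, -1.5335384 ]), np.float64(0.1994183370650729))
100 [18. -3.]
90 [34. -5.]
80 [50. -4.]
70 [65. -1.]
60 [80.  6.]
50 [93. 14.]
40 [105.  25.]
30 [115.  38.]
20 [122.  53.]
10 [127.  68.]
4 [128.  77.]
0 [129.  84.]
```

>>> {"fn": "carry_out", "kwargs": {"commands": [[0, 0, 0, 10, 2, 0, -1], [0, 0, 0, 18, 3, 0, -1], [0, 0, 0, 26, 3, 0, -1], [0, 0, 0, 34, 3, -1, -1], [0, 0, 0, 42, 3, -1, -1], [0, 0, 0, 50, 3, 0, -1], [0, 0, 0, 58, 3, 1, -1], [0, 0, 0, 65, 3, 3, -1], [0, 0, 0, 73, 3, 6, -1], [0, 0, 0, 80, 3, 10, -1], [0, 0, 0, 87, 3, 14, -1], [0, 0, 0, 93, 3, 18, -1], [0, 0, 0, 99, 3, 24, -1], [0, 0, 0, 105, 3, 29, -1], [0, 0, 0, 105, 3, 29, -1]]}}

```text
time_s: 10.55
ee_pos: [526.5, -150.4, 115.8]
ee_rot: [-179.9, -0.0, 75.2]
force: [-0.3, 0.7, 0.7]
gripper_width: 0.5
gripper_force: 0.0
```

```bash
python3 -c "
from h import *
print(where())
f=grab_frame('scene')[120:240,120:280];cv2.imwrite('pics/f.png',cv2.convertScaleAbs(cv2.resize(f[:,:,::-1],None,fx=5,fy=5,interpolation=2),alpha=1.6))"
```

```text
(10.55, array([  2.02474732, -28.80997761]), np.float64(115.7943068717497), array([-1.79853264e+02, -3.43089820e-02,  7.51601119e+01]), array([-0.43490474,  0.56242251]), np.float64(0.7420235584794745))
```

View pics/f.png

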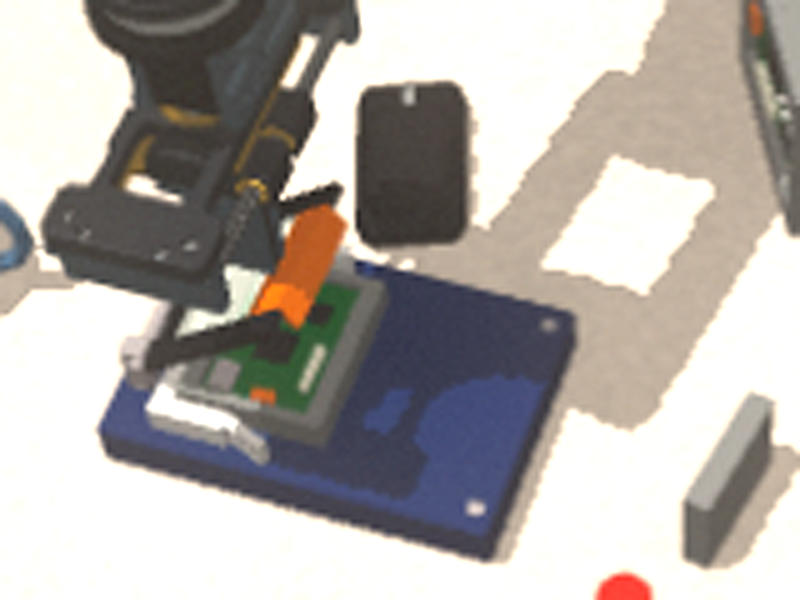

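The lid is now at about 45°, with its edge at (300,260), and the board is undisturbed. I'll carry on down the arc.

>>> {"fn": "carry_out", "kwargs": {"commands": [[0, 0, 0, 6, -2, 6, -1], [0, 0, 0, 11, -2, 12, -1], [0, 0, 0, 15, -2, 20, -1], [0, 0, 0, 18, -2, 27, -1], [0, 0, 0, 21, -2, 34, -1], [0, 0, 0, 23, -2, 42, -1], [0, 0, 0, 25, -2, 48, -1], [0, 0, 0, 26, -2, 53, -1], [0, 0, 0, 26, -2, 56, -1]]}}

```text
time_s: 11.5
ee_pos: [531.7, -125.5, 60.3]
ee_rot: [-179.9, -0.0, 75.1]
force: [-0.1, 0.1, 0.9]
gripper_width: 0.4
gripper_force: 0.5
```

>>> {"fn": "carry_out", "kwargs": {"commands": [[0, 0, 0, 0, 0, 1, -1], [0, 0, 0, 0, 0, 2, -1], [0, 0, 0, 0, 0, 3, -1]]}}

```text
time_s: 11.8
ee_pos: [531.9, -125.8, 58.1]
ee_rot: [180.0, -0.0, 75.1]
force: [-2.0, 0.9, 7.9]
gripper_width: 0.2
gripper_force: 3.9
```

>>> {"fn": "carry_out", "kwargs": {"commands": [[0, 0, 0, 0, 0, 2, -1], [0, 0, 0, 0, 0, 3, -1], [0, 0, 0, 0, 0, 3, -1]]}}

```text
time_s: 12.1
ee_pos: [532.0, -125.8, 57.9]
ee_rot: [179.9, -0.0, 75.1]
force: [-4.9, 1.8, 19.2]
gripper_width: 0.4
gripper_force: 9.6
```

>>> {"fn": "carry_out", "kwargs": {"commands": [[0, 0, 0, 0, 0, -20, -1], [0, 0, 0, 0, 0, -65, -1], [0, 0, 0, 0, 0, -110, -1], [0, 0, 0, 0, 0, -150, -1], [0, 0, 0, 50, 0, -150, -1], [0, 0, 0, 100, 0, -150, -1], [0, 0, 0, 140, 0, -150, -1], [0, 0, 0, 140, 0, -150, -1], [0, 0, 0, 140, 0, -150, -1]]}}

```text
time_s: 13.0
ee_pos: [567.8, 9.9, 204.7]
ee_rot: [-180.0, 0.0, 75.2]
force: [0.3, 0.3, -0.8]
gripper_width: 0.7
gripper_force: 0.0
```

```bash
python3 -c "
from h import *
print(where())
f=grab_frame('scene')[120:240,120:280];cv2.imwrite('pics/g.png',cv2.convertScaleAbs(cv2.resize(f[:,:,::-1],None,fx=5,fy=5,interpolation=2),alpha=1.6))"
```

```text
(13.0, array([  0.64241463, 136.69042856]), np.float64(204.73412577726774), array([-1.79988736e+02,  4.27080846e-02,  7.52355686e+01]), array([0.20215716, 0.36107249]), np.float64(-0.8244961402347256))
```

View pics/g.png

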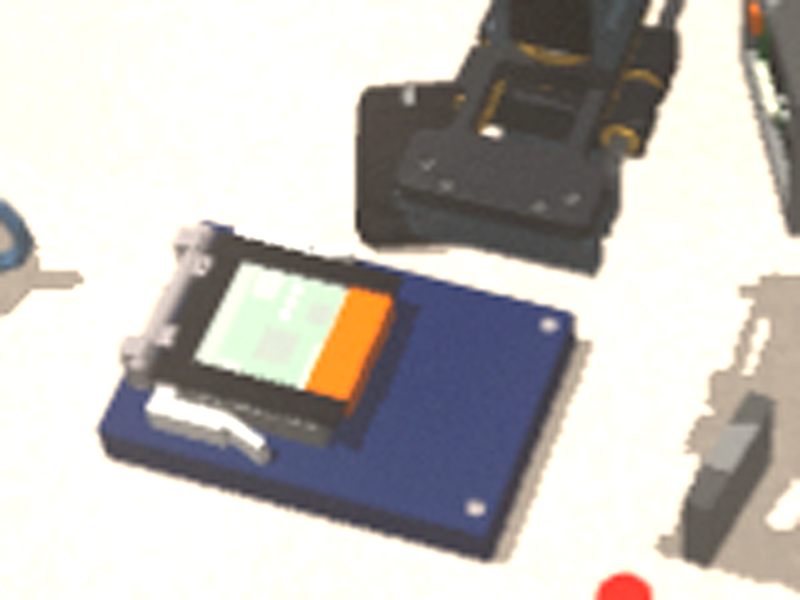

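The lid lies level over the board, with its edge at (350,345). It stopped hard at z≈58 mm under 19 N, which is the shut height, and the arm is clear.

```bash
python3 -c "
from workcell import workorder
print(workorder.job_done())"
```

```text
the job is handed in; nothing more can be done
None
```

The job is handed in at about 13 s of the 54 s allowed: the board lies flat, components up and home against the end stop, the lid is pressed fully shut over it, and the arm never touched the mouse, mug or bottle; no verdict came back.

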